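# Load a chip carrier under the lamp bridge

## Task

Load the microfluidic chip on the small inverted imager: push the flat chip carrier along the deck and under the low lamp bridge until it is fully home against the end stop, then push the steel latch fully shut behind it. Use the fingertips only to push: the carrier stays flat on the deck, never lifted or tipped, and nothing touches the lamp bridge. Leave alone the two reservoirs on the carrier, the vial on the deck, and the bottle and loose cap on the bench.

Things in the scene. Friction and masses are not known exactly. Their poses are not given: they have to be found in the camera images.
- imager: Compact inverted imager, fixed on the bench: white housing, flat black deck plate 310 x 236 mm (x by y), its top 95 mm above the bench. Origin on the bench under the middle of the deck; its +x axis is the direction in which the carrier is pushed (roughly away from the robot, yaw within 0.3 rad), z up.
- mouth (a point): Middle of the guide channel's mouth on the deck top, imager x = +22 mm, y = 0, axes as the imager's. Two rails 9 mm high flare inwards from here (opening about 102 mm wide, slope 0.42 rad) to imager x = 51 mm; from there to x = 120 mm they run straight, 76 mm apart (y = -38 to +38 mm).
- home (a point): Where the carrier's origin lies when it is fully home: on the deck top, imager x = +60 mm, y = 0, axes as the imager's. The carrier's front edge then meets the end stop, a bar 12 mm high with its face at imager x = +120 mm, and its rear edge lies at imager x = 0.
- bridge: Low lamp bridge fixed across the channel: grey beam 36 mm (x) by 156 mm (y) on two posts (inner faces at y = +-54 mm), a short blue ribbed lamp on top, 80 mm high over the deck in all. The lamp's snout (diameter 40 mm) hangs 24 mm, the beam 28 mm above the deck. Origin on the deck top under the lamp, imager x = +80 mm, y = 0; axes as the imager's.
- carrier: Loose aluminium chip carrier: flat plate 120 x 72 x 8 mm (x, y, z), about 0.2 kg, lying on the deck on the robot's side of the channel. Origin at the centre of its underside, +x towards the end stop. Its plain rear edge is the 72 mm wide face at x = -60 mm. The clear chip on its front part rises 18 mm above the underside. At home its rear 62 mm stick out of the bridge.
- reservoirs: Two upright reservoirs with white caps (diameter 18 mm, tops 37 mm above the carrier's underside) fixed to the carrier at carrier x = -36 mm, y = +-17 mm; not to be touched. Same origin and axes as the carrier.
- latch (a joint): Angle a of the steel latch about its upright pivot (rad): 0 = shut, at its stop, the arm across the channel 2 mm behind the carrier's rear edge at home. The arm points along (-sin a, -cos a) in the imager's x, y: to -y when shut, to -x (the robot) at 1.57, outwards beyond. Starts open at 1.65 to 2.15, limit 2.4. Stiff hinge (0.03 N m), stays where it is left.
- latch_pivot (a point): Pivot of the latch, at deck height, imager x = -8 mm, y = +70 mm; axes as the imager's. The pivot boss is 18 mm in diameter and 13 mm high.
- latch_tip (a point): Point on the latch arm 56 mm from the pivot, on the axis of its thumb stud (diameter 12 mm, from 10 to 22 mm above the deck). The arm is a bar 12 mm wide and 66 mm long, from 2 to 10 mm above the deck; this point lies 10 mm above the deck.
- vial: Small amber vial with a black cap, diameter 22 mm, 46 mm high, standing on the deck on its right side (about imager y = -92 mm); leave alone. Origin at the centre of its underside.
- bottle: Reagent bottle, diameter 60 mm, 110 mm high, standing on the bench to the right of the imager; leave alone. Origin at the centre of its underside.
- cap: Loose blue screw cap, diameter 30 mm, 14 mm high, on the bench to the right of the imager; leave alone. Origin at the centre of its underside.
- rack: Blue tube rack, 100 x 190 mm, with tubes up to 98 mm high, fixed on the bench to the left of the imager. Origin at the centre of its underside.
Not all that is in view belongs to the job. Of the things that look like the carrier, the largest one is meant.

How it is judged:
By the outcome, as a careful person would: the job done as asked, in the order asked, and still so for the second after the job is handed in, with the robot touching nothing.
It also fails if it takes over 54 s, if anything falls off the work surface, if the arm or the gripper's body presses on something with over 40 N, if the wrist force passes 120 N, or if a joint passes its speed limit or range.

## Robot

A 6-joint arm with a two-finger parallel gripper is mounted at the origin on the work surface. World frame = base frame: x ahead of the robot, y to its left, z up, the work surface at z = 0. Lengths are in m, angles in rad, forces in N, time in s.
With the tool pointing down it reaches from about 0.35 to 0.775 m from the base axis. Payload 7.3 kg.
Tool frame: the origin (TCP) lies midway between the tips of the shut fingers; the grasp point (between the pads) lies 19 mm behind it (r.pinch_z is the distance from the TCP to the grasp point, in m); z points along the fingers, y is the line along which they close (so a half turn about z gives the same grasp; the last joint's range is limited). The gripper opens to 92 mm and grips with 3 to 60 N. Pads are 19 mm wide; open, the fingers measure 130 mm over their backs; the gripper's body (75 mm by 190 mm) begins 47 mm behind the grasp point.
Start: joints at [-1.28, 0.342, 1.524, -0, 1.275, -0.146], TCP at [0.222, -0.476, 0.227] pointing down, gripper open.
Joint ranges: [-2.53, 2.53], [-0.77, 2.02], [0.04, 2.7], [-1, 4.14], [0.28, 2.66], [-3.11, 3.11]. Speed limits (rad/s): [2.57, 2.57, 3.14, 3.14, 3.14, 3.14].

## Interface

Orientations are given as a unit quaternion [x, y, z, w].
In Python, from bench import r gives the robot as it stands. The module is installed in compiled form; this text tells all that it offers.
- The arm moves only by the tool arm_command, never from a script. Its argument "plan" is a list of rows, each an object with "xyz": the shift along the tool's x, y, z in mm, a list of three; "roll": the turn about the tool's z in degrees. In form: [{"xyz": [x, y, z], "roll": roll}, ...]. A call has 1 to 12 rows; each row shifts and turns the commanded pose from where the row before left it, along the tool's axes as they then stand; what a row does not reach is not made up. A row lasts 1/12 s, in which the tool goes at most 41.7 mm and 7.16 degrees, less where a joint would pass 70% of its speed; a pose out of reach is approached as far as the arm can. A call with a gripper value outside its range is refused whole. "grip" is the opening, from 0 (shut) to 1 (fully open), set as the call begins (left out, the last holds). The fingers move at their own pace and stop on an object; "newtons" is the grip in N (left out, the last holds). Time passes only in rows, so rows that do not move let the fingers close. It gives the time, the measured TCP pose, the force, the opening and the grip force at its end, in the units of the state.
- r.sense(): the state, without advancing time (a new reading comes with each control period).
- r.capture(name): name is "scene" or "top" or "wrist"; returns the picture (480x640x3 uint8, red, green, blue); there is no depth.
- r.camera_info(name): a dict with "fx", "fy", "cx", "cy" (pixels), "k1" (the pictures are not rectified: a ray, as slopes to the right and down, at radius r is drawn at 1 + k1 r^2 times it, then the intrinsics apply), "world_to_cam" (4x4, takes a point from world to camera coordinates); the wrist camera has in their place "tool_from_camera" (4x4, takes a point from camera to tool coordinates, whose origin is the TCP and whose axes are the flange's). Camera axes: x right, y down, z forward; pixel columns grow to the right and rows downward; lengths in m; the calibration is good to about 2 mm. A picture is of the moment at which its call begins: read the wrist's pose just before it. camera_info takes no time and is no camera call.
- r.finish_job(): hands the job in; it is judged then, once.
The state is a dict: "time": time; "joints": joint angles; "dq": joint speeds; "effort": joint torques, N m; "tcp_pos": TCP position; "orientation": TCP orientation; "force": force on the tool from outside, world axes, zero at the start; "ft_torque": the same for the moment, N m; "gripper_width": opening from 0.0 (shut) to 1.0 (fully open); "grip_force": force on a finger pad.
Only numpy, scipy, OpenCV 4.12 (cv2) and the standard library are available. Lean on these libraries where they do the work, as an engineer would, in place of code of your own. Each camera call takes 0.05 s, during which the arm holds its last target. There are 200 camera calls.

## Working session

There is one attempt and no reset: what is moved stays moved. The work goes in short steps, Python scripts to look and compute and a tool call to move; the robot and the scene stay as the last step left them, time stands still between calls to the robot, and variables do not carry over. Pictures are saved under pics/ and viewed, at most 11 in all, crops included, and the job is handed in when it is done.

Besides the shell and the picture viewer there is one more tool, called after "Call:" as name([rows], argument=value, ...), one row to a line, values as JSON. arm_command: Moves the arm, as the interface text tells. Its arguments: {"type":"object","properties":{"plan":{"type":"array"},"grip":{"type":"number"},"newtons":{"type":"number"}},"required":["plan"]}

```bash
mkdir -p pics; python3 - <<'E'
from bench import r
import cv2,numpy as np
print(r.sense())
for n in("scene","top","wrist"):
    im=r.capture(n); cv2.imwrite(f"pics/{n}0.png",im[:,:,::-1]); 
    i=r.camera_info(n); print(n,{k:(np.round(v,4).tolist()) for k,v in i.items()})
E
```

```text
{'time': 0.0, 'joints': array([-1.27999443e+00,  3.42672401e-01,  1.52501087e+00, -3.79469519e-06,
        1.27539998e+00, -1.46007674e-01]), 'dq': array([ 0.00086428, -0.00020219,  0.00149133, -0.00018693, -0.0007695 ,
       -0.00042486]), 'effort': array([-2.63285358e-03, -4.31254399e+01, -2.44224483e+01,  7.13691255e-02,
        5.58120373e-02, -1.47902188e-04]), 'tcp_pos': array([ 0.22199961, -0.47530584,  0.22607323]), 'orientation': array([ 9.76243940e-01,  2.16673058e-01, -5.57205229e-05, -7.43217486e-04]), 'force': array([ 0.5746525 , -0.74468904,  0.38010142]), 'ft_torque': array([-0.00409897, -0.02377904,  0.00554737]), 'grip_force': 0.0, 'gripper_width': 1.000795764040744}
scene {'fx': 557.9638, 'fy': 557.9638, 'cx': 320.099, 'cy': 238.4437, 'k1': -0.1186, 'world_to_cam': [[-0.2294, 0.9733, 0.0013, 0.0899], [0.6523, 0.1547, -0.742, -0.2893], [-0.7224, -0.1694, -0.6704, 1.5918], [0.0, 0.0, 0.0, 1.0]]}
top {'fx': 441.8846, 'fy': 441.8846, 'cx': 326.8207, 'cy': 236.1377, 'k1': -0.0667, 'world_to_cam': [[0.0049, -1.0, -0.0065, 0.028], [-0.9844, -0.0037, -0.1758, 0.5221], [0.1757, 0.0072, -0.9844, 1.0539], [0.0, 0.0, 0.0, 1.0]]}
wrist {'fx': 360.3156, 'fy': 360.3156, 'cx': 322.5492, 'cy': 237.4523, 'k1': -0.0617, 'tool_from_camera': [[-0.0001, -0.9621, -0.2727, 0.0745], [1.0, -0.0003, 0.0007, -0.0004], [-0.0008, -0.2727, 0.9621, -0.158], [0.0, 0.0, 0.0, 1.0]]}
```

View pics/scene0.png

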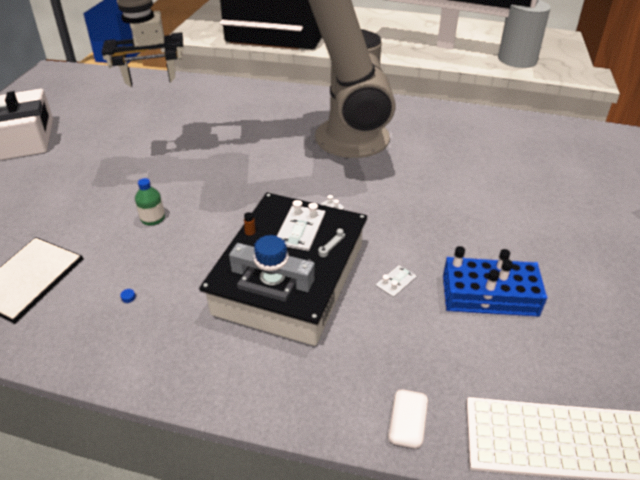

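View pics/top0.png

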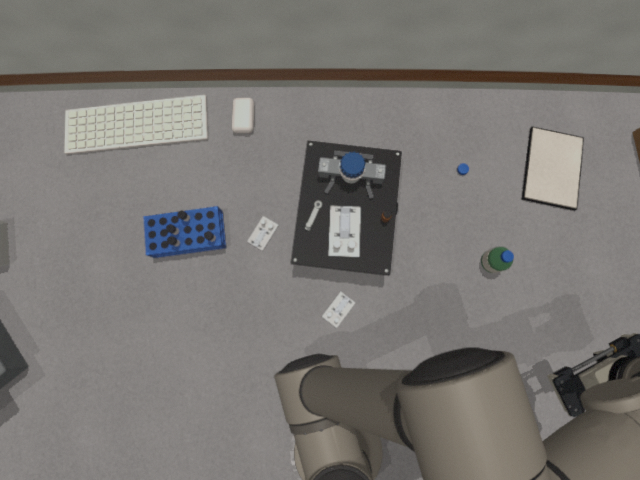

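The largest carrier is at top (345,231) / scene (301,228), on the deck. The two look-alikes lie on the bench: top (263,233) / scene (397,280), and top (339,309) / scene (332,203). The latch pivot is near top (318,204) and its tip near (308,228).

```bash
cat > h.py <<'E'
import numpy as np,cv2
from bench import r
from scipy.spatial.transform import Rotation as R
def cam(n,s=None):
    i=r.camera_info(n)
    if n=="wrist":
        T=np.eye(4);T[:3,:3]=R.from_quat(s["orientation"]).as_matrix();T[:3,3]=s["tcp_pos"]
        c2w=T@np.array(i["tool_from_camera"])
    else: c2w=np.linalg.inv(i["world_to_cam"])
    K=np.array([[i["fx"],0,i["cx"]],[0,i["fy"],i["cy"]],[0,0,1]])
    return K,np.array([i["k1"],0,0,0,0.]),c2w
def rays(c,p):
    K,d,T=c; u=cv2.undistortPoints(np.array(p,float).reshape(-1,1,2),K,d)[:,0]
    return T[:3,3],np.c_[u,np.ones(len(u))]@T[:3,:3].T
def plane(c,p,z):
    o,d=rays(c,p); return o+d*((z-o[2])/d[:,2])[:,None]
def tri(c1,p1,c2,p2):
    o1,D1=rays(c1,p1);o2,D2=rays(c2,p2);out=[]
    for a,b in zip(D1,D2):
        t=np.linalg.lstsq(np.c_[a,-b],o2-o1,rcond=None)[0]
        out.append((o1+t[0]*a+o2+t[1]*b)/2)
    return np.array(out)
def proj(c,P):
    K,d,T=c;W=np.linalg.inv(T)
    return cv2.projectPoints(np.array(P,float).reshape(-1,1,3),cv2.Rodrigues(W[:3,:3])[0],W[:3,3],K,d)[0][:,0]
def blob(mask,at):
    cs,_=cv2.findContours(mask.astype(np.uint8),cv2.RETR_EXTERNAL,cv2.CHAIN_APPROX_NONE)
    return max(cs,key=lambda c:(cv2.pointPolygonTest(c,at,False)>=0)*1e6+cv2.contourArea(c)*(abs(cv2.pointPolygonTest(c,at,True))<60))
def quad(c):
    h=cv2.convexHull(c)
    for e in np.arange(2,30,.5):
        q=cv2.approxPolyDP(h,e,True)
        if len(q)<=4:return q[:,0].astype(float)
E
python3 - <<'E'
from h import *
ct,cs=cam("top"),cam("scene")
im={n:cv2.imread(f"pics/{n}0.png") for n in("top","scene")}
q={}
for n,at in(("top",(380,240)),("scene",(250,260))):
    m=cv2.morphologyEx((im[n].max(2)<50).astype(np.uint8),cv2.MORPH_OPEN,np.ones((2,2)))
    c=blob(m,at);q[n]=quad(c);print(n,cv2.contourArea(c),q[n].tolist())
    if n=="top":P=plane(ct,q[n],.095)
    else:P=plane(cs,q[n],.095)
    print(P.round(4).tolist(),[np.linalg.norm(P[i]-P[i-1]).round(4) for i in range(len(P))])
# order by angle around centre in world
o={}
for n,c in(("top",ct),("scene",cs)):
    P=plane(c,q[n],.095);a=np.arctan2(*(P-P.mean(0))[:,[1,0]].T);o[n]=q[n][np.argsort(a)]
print("tri",tri(ct,o["top"],cs,o["scene"]).round(4).tolist())
c=blob(im["top"].min(2)>150,(333,230));print("carrier top",cv2.contourArea(c),cv2.minAreaRect(c),quad(c).tolist(),plane(ct,quad(c),.103).round(4).tolist())
crop=im["top"][135:285,280:420];cv2.imwrite("pics/crop.png",cv2.resize(crop,None,fx=4,fy=4,interpolation=2))
E
```

```text
top 250.5 [[336.0, 178.0], [366.0, 180.0], [366.0, 187.0], [348.0, 194.0]]
[[0.6573, 0.0082, 0.095], [0.6525, -0.0649, 0.095], [0.6348, -0.0647, 0.095], [0.6171, -0.0209, 0.095]] [np.float64(0.0497), np.float64(0.0732), np.float64(0.0177), np.float64(0.0473)]
scene 6966.0 [[265.0, 198.0], [366.0, 219.0], [318.0, 324.0], [201.0, 290.0]]
[[0.4418, -0.1132, 0.095], [0.4614, 0.1156, 0.095], [0.7596, 0.0828, 0.095], [0.7322, -0.1459, 0.095]] [np.float64(0.2923), np.float64(0.2297), np.float64(0.3), np.float64(0.2303)]
tri [[0.5971, -0.0547, 0.2232], [0.6862, -0.1164, 0.0504], [0.6839, 0.0352, -0.0045], [0.5821, 0.0568, 0.1969]]
carrier top 1400.0 ((344.05670166015625, 231.08226013183594), (29.936063766479492, 49.32056427001953), 2.2906100749969482) [[332.0, 206.0], [359.0, 207.0], [358.0, 256.0], [329.0, 255.0]] [[0.5851, 0.0178, 0.103], [0.5828, -0.0467, 0.103], [0.4649, -0.0434, 0.103], [0.467, 0.0245, 0.103]]
```

View pics/crop.png

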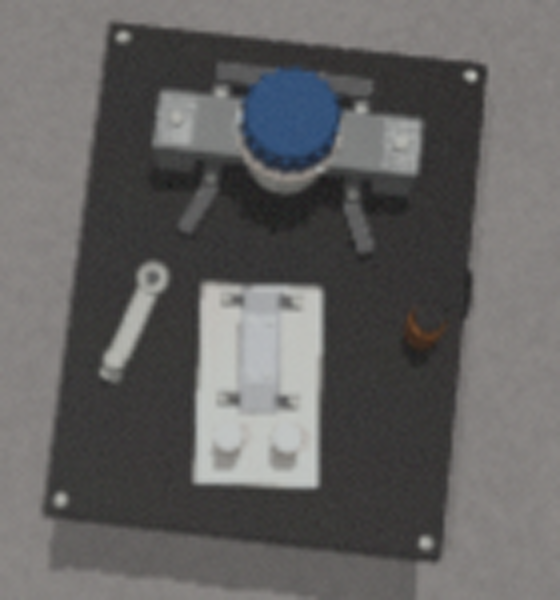

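```bash
python3 - <<'E'
from h import *
ct,cs=cam("top"),cam("scene")
im={n:cv2.imread(f"pics/{n}0.png") for n in("top","scene")}
for n,c,at,th in(("top",ct,(380,240),72),("scene",cs,(250,260),60)):
    m=cv2.morphologyEx((im[n].max(2)<th).astype(np.uint8),cv2.MORPH_OPEN,np.ones((3,3)))
    b=blob(m,at);P=plane(c,b[:,0],.095)[:,:2].astype(np.float32)
    print(n,cv2.contourArea(b),quad(b).tolist(),cv2.minAreaRect(P*1000), plane(c,quad(b),.095).round(4)[:,:2].tolist())
# deck screws: (crop/4+offset)
s=np.array([[122,36],[470,76],[426,542],[60,498]])/4+[280,135]
S=plane(ct,s,.095);print("screws",S.round(4).tolist(),S.mean(0))
ex=(S[0]+S[1]-S[2]-S[3])[:2];yaw=np.arctan2(ex[1],ex[0]);print("yaw",yaw)
# scene screws: small bright blobs near projections
ps=proj(cs,S);print("pred scene",ps.round(1).tolist())
g=im["scene"].min(2);sp=[]
for p in ps:
    x,y=p.round().astype(int);w=g[y-6:y+7,x-6:x+7].astype(float);w=np.clip(w-w.mean()-1.0*w.std(),0,None)
    yy,xx=np.mgrid[-6:7,-6:7];sp.append([x+(w*xx).sum()/w.sum(),y+(w*yy).sum()/w.sum()])
print(np.round(sp,1).tolist());print("tri",tri(ct,s,cs,sp).round(4).tolist())
E
```

```text
top 11758.5 [[313.0, 142.0], [400.0, 156.0], [384.0, 274.0], [295.0, 264.0]] ((587.2843017578125, -20.518264770507812), (236.88502502441406, 308.99468994140625), 83.4421157836914) [[0.7504, 0.0653], [0.7146, -0.1496], [0.4236, -0.1046], [0.4464, 0.1044]]
scene 7346.5 [[264.0, 196.0], [365.0, 218.0], [317.0, 323.0], [200.0, 289.0]] ((590.5955200195312, -23.01849365234375), (247.28451538085938, 315.1095886230469), 83.89183044433594) [[0.4354, -0.1176], [0.4586, 0.113], [0.7578, 0.0806], [0.7303, -0.1487]]
screws [[0.7451, 0.0714, 0.095], [0.7198, -0.1435, 0.095], [0.4319, -0.1106, 0.095], [0.4571, 0.1046, 0.095]] [ 0.58845749 -0.01951913  0.095     ]
yaw -0.11425118222964273
pred scene [[313.6, 316.6], [204.7, 285.4], [267.5, 195.5], [361.2, 216.9]]
[[314.1, 316.0], [201.5, 282.2], [266.2, 191.0], [363.4, 213.5]]
tri [[0.7446, 0.0717, 0.096], [0.7186, -0.1458, 0.1012], [0.4312, -0.111, 0.1066], [0.4556, 0.1063, 0.1035]]
```

Imager origin is at about (0.588, -0.020) with yaw -0.114. The carrier is about 64 mm behind that origin. I'll first go to a viewing pose behind the carrier, with tool x facing backwards so the camera stays away from the bridge.

```bash
cat >> h.py <<'E'
def pose(s):
    M=R.from_quat(s["orientation"]).as_matrix();return np.array(s["tcp_pos"]),np.arctan2(M[1,0],M[0,0])
def rows(p,yaw,wps,I=(0.5885,-0.0195,0.095,-0.1142)):
    """wps: (imager x mm, y mm, z over deck mm, tool yaw relative to imager deg, n rows); prints tool-frame rows"""
    p=p*1000;c,s=np.cos(I[3]),np.sin(I[3])
    for x,y,z,a,n in wps:
        t=np.array([I[0]*1000+c*x-s*y,I[1]*1000+s*x+c*y,I[2]*1000+z]);ty=I[3]+np.radians(a)
        dy=(ty-yaw)/n;d=(t-p)/n
        for k in range(n):
            C,S=np.cos(yaw),np.sin(yaw)
            # tool x=(C,S) tool y=(S,-C) tool z down
            print([round(C*d[0]+S*d[1],1),round(S*d[0]-C*d[1],1),round(-d[2],1)],round(-np.degrees(dy),2));yaw+=dy
        p=t
E
python3 - <<'E'
from h import *
p,y=pose(r.sense());rows(p,y,[(-150,0,150,180,22)])
E
```

```text
[np.float64(18.1), np.float64(-15.3), np.float64(-0.9)] -6.75
[np.float64(19.7), np.float64(-13.1), np.float64(-0.9)] -6.75
[np.float64(21.1), np.float64(-10.7), np.float64(-0.9)] -6.75
[np.float64(22.2), np.float64(-8.1), np.float64(-0.9)] -6.75
[np.float64(23.0), np.float64(-5.4), np.float64(-0.9)] -6.75
[np.float64(23.5), np.float64(-2.7), np.float64(-0.9)] -6.75
[np.float64(23.7), np.float64(0.1), np.float64(-0.9)] -6.75
[np.float64(23.5), np.float64(2.9), np.float64(-0.9)] -6.75
[np.float64(23.0), np.float64(5.6), np.float64(-0.9)] -6.75
[np.float64(22.2), np.float64(8.3), np.float64(-0.9)] -6.75
[np.float64(21.0), np.float64(10.8), np.float64(-0.9)] -6.75
[np.float64(19.6), np.float64(13.2), np.float64(-0.9)] -6.75
[np.float64(17.9), np.float64(15.4), np.float64(-0.9)] -6.75
[np.float64(16.0), np.float64(17.4), np.float64(-0.9)] -6.75
[np.float64(13.9), np.float64(19.2), np.float64(-0.9)] -6.75
[np.float64(11.5), np.float64(20.7), np.float64(-0.9)] -6.75
[np.float64(9.0), np.float64(21.9), np.float64(-0.9)] -6.75
[np.float64(6.4), np.float64(22.8), np.float64(-0.9)] -6.75
[np.float64(3.6), np.float64(23.4), np.float64(-0.9)] -6.75
[np.float64(0.9), np.float64(23.6), np.float64(-0.9)] -6.75
[np.float64(-1.9), np.float64(23.6), np.float64(-0.9)] -6.75
[np.float64(-4.7), np.float64(23.2), np.float64(-0.9)] -6.75
```

Call:
arm_command([
  {"xyz":[18,-15,-1],"roll":-6.75},
  {"xyz":[20,-13,-1],"roll":-6.75},
  {"xyz":[21,-11,-1],"roll":-6.75},
  {"xyz":[22,-8,-1],"roll":-6.75},
  {"xyz":[23,-5,-1],"roll":-6.75},
  {"xyz":[23,-3,-1],"roll":-6.75},
  {"xyz":[24,0,-1],"roll":-6.75},
  {"xyz":[23,3,-1],"roll":-6.75},
  {"xyz":[23,6,-1],"roll":-6.75},
  {"xyz":[22,8,-1],"roll":-6.75},
  {"xyz":[21,11,-1],"roll":-6.75},
  {"xyz":[20,13,-1],"roll":-6.75},
], grip=0.35)

```text
time: 1.15
tcp_pos: [0.3407, -0.2175, 0.2386]
orientation: [0.599, 0.8, -0.0, -0.0]
force: [0.5, 0.2, 0.2]
gripper_width: 0.348
grip_force: 0.0
```

Call:
arm_command([
  {"xyz":[18,15,-1],"roll":-6.75},
  {"xyz":[16,17,-1],"roll":-6.75},
  {"xyz":[14,19,-1],"roll":-6.75},
  {"xyz":[12,21,-1],"roll":-6.75},
  {"xyz":[9,22,-1],"roll":-6.75},
  {"xyz":[6,23,-1],"roll":-6.75},
  {"xyz":[4,23,-1],"roll":-6.75},
  {"xyz":[1,24,-1],"roll":-6.75},
  {"xyz":[-2,24,-1],"roll":-6.75},
  {"xyz":[-5,23,-1],"roll":-6.75},
  {"xyz":[0,0,0],"roll":0},
  {"xyz":[0,0,0],"roll":0},
])

```text
time: 2.15
tcp_pos: [0.4385, -0.0021, 0.2484]
orientation: [0.056, 0.998, -0.0, -0.0]
force: [0.4, -0.2, 0.4]
gripper_width: 0.35
grip_force: 0.0
```

```bash
python3 - <<'E'
from h import *
s=r.sense();p,y=pose(s);print(s["time"],p,y,s["orientation"],s["joints"].round(2))
im=r.capture("wrist")[:,:,::-1];cv2.imwrite("pics/w1.png",im);np.save("w1.npy",np.r_[s["tcp_pos"],s["orientation"]])
E
```

```text
2.15 [ 0.43852285 -0.00209492  0.24840504] 3.0294796983570733 [ 5.60270712e-02  9.98429179e-01 -1.20406619e-04 -3.57481134e-04] [-0.18  0.16  1.7  -0.    1.27 -1.64]
```

View pics/w1.png

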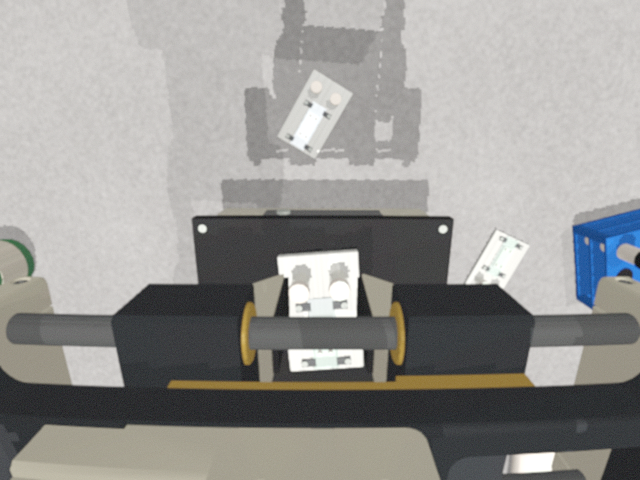

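The wrist view from behind shows the rear deck screws at (203,229) and (442,229), and the carrier's rear corners at (279,254) and (358,250). The fingers sit over the carrier's front.

```bash
python3 - <<'E'
from h import *
v=np.load("w1.npy");cw=cam("wrist",{"tcp_pos":v[:3],"orientation":v[3:]});ct=cam("top")
im=cv2.imread("pics/w1.png");g=im.min(2)
# refine: carrier rear edge by subpixel corners
c=np.array([[203,229],[442,229],[279,254],[358,250]],np.float32)
c[2:]=cv2.cornerSubPix(cv2.cvtColor(im,6),c[2:].reshape(-1,1,2).copy(),(4,4),(-1,-1),(3,30,.01))[:,0]
t=np.array([[426,542],[60,498],[318,488],[194,486]])/4+[280,135]
t=np.array([t[1],t[0],t[3],t[2]])   # left(+y) first
w=c[[1,0,3,2]]
print(w.tolist());P=tri(ct,t,cw,w);print("tri L,R screw, L,R rear corner\n",P.round(4))
A=np.r_[plane(cw,w[:2],.095),plane(cw,w[2:],.103)];B=np.r_[plane(ct,t[:2],.095),plane(ct,t[2:],.103)]
print("wrist\n",A.round(4),"\ntop\n",B.round(4))
I=np.array([.5885,-.0195]);a=-.1142;Rm=np.array([[np.cos(a),np.sin(a)],[-np.sin(a),np.cos(a)]])
for X in(A,B):
    print("imager mm",((X[:,:2]-I)@Rm.T*1000).round(1).tolist());e=X[2]-X[3];print("carrier yaw",np.arctan2(-e[0],e[1]),"deck yaw",np.arctan2(-(X[0]-X[1])[0],(X[0]-X[1])[1]))
E
```

```text
[[442.0, 229.0], [203.0, 229.0], [357.3089294433594, 249.8673858642578], [276.5538635253906, 256.2001037597656]]
tri L,R screw, L,R rear corner
 [[ 0.4573  0.1042  0.0966]
 [ 0.4333 -0.1102  0.0938]
 [ 0.4615  0.0255  0.1185]
 [ 0.4624 -0.0457  0.1079]]
wrist
 [[ 0.4583  0.1043  0.095 ]
 [ 0.4343 -0.1091  0.095 ]
 [ 0.4666  0.0263  0.103 ]
 [ 0.4645 -0.0456  0.103 ]] 
top
 [[ 0.4571  0.1046  0.095 ]
 [ 0.4319 -0.1106  0.095 ]
 [ 0.4635  0.0256  0.103 ]
 [ 0.4626 -0.0469  0.103 ]]
imager mm [[-143.5, 108.2], [-143.0, -106.6], [-126.3, 31.6], [-120.2, -40.0]]
carrier yaw -0.0295456528934841 deck yaw -0.11202121423681825
imager mm [[-144.7, 108.3], [-145.2, -108.4], [-129.4, 30.6], [-122.0, -41.6]]
carrier yaw -0.012468828471869852 deck yaw -0.1163905642828186
```

Call:
arm_command([
  {"xyz":[2,-2,25],"roll":0},
  {"xyz":[0,0,25],"roll":0},
  {"xyz":[0,0,25],"roll":0},
  {"xyz":[0,0,25],"roll":0},
  {"xyz":[0,0,20],"roll":0},
  {"xyz":[0,0,15],"roll":0},
  {"xyz":[0,0,8],"roll":0},
  {"xyz":[0,0,5],"roll":0},
  {"xyz":[0,0,0],"roll":0},
])

```text
time: 2.95
tcp_pos: [0.436, -0.0051, 0.1003]
orientation: [0.057, 0.998, -0.0, -0.001]
force: [-1.0, -0.4, -0.1]
gripper_width: 0.347
grip_force: 0.0
```

```bash
python3 - <<'E'
from h import *
s=r.sense();p,y=pose(s);print(s["time"],p,y,s["force"])
im=r.capture("scene")[:,:,::-1];cv2.imwrite("pics/s1.png",cv2.resize(im[150:340,180:400],None,fx=3,fy=3,interpolation=2))
E
```

```text
2.95 [ 0.43596474 -0.00510937  0.10027542] 3.0269051023382363 [-0.98834391 -0.43147784 -0.1094738 ]
```

View pics/s1.png

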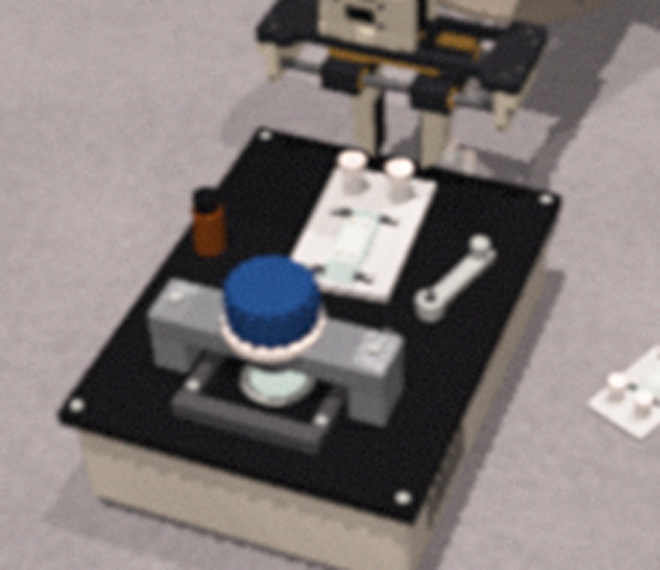

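The fingers are behind the carrier's rear edge, low, with no contact force. Now I'll push gently.

Call:
arm_command([
  {"xyz":[-6,0,1],"roll":0},
  {"xyz":[-6,0,0],"roll":0},
  {"xyz":[-5,0,0],"roll":0},
  {"xyz":[-5,0,0],"roll":0},
  {"xyz":[-5,0,0],"roll":0},
  {"xyz":[-6,0,0],"roll":0},
  {"xyz":[-6,0,0],"roll":0},
  {"xyz":[-6,0,0],"roll":0},
  {"xyz":[-6,0,0],"roll":0},
  {"xyz":[-6,0,0],"roll":0},
  {"xyz":[-4,0,0],"roll":0},
  {"xyz":[0,0,0],"roll":0},
])

```text
time: 4.0
tcp_pos: [0.4983, -0.0117, 0.0997]
orientation: [0.056, 0.998, -0.0, 0.001]
force: [0.5, -0.2, -0.2]
gripper_width: 0.353
grip_force: 0.0
```

```bash
cat > look.py <<'E'
from h import *
import sys
s=r.sense();p,y=pose(s);I=np.array([.5885,-.0195]);a=-.1142;Rm=np.array([[np.cos(a),np.sin(a)],[-np.sin(a),np.cos(a)]])
print(s["time"],"tcp imager mm",(Rm@(p[:2]-I)*1000).round(1),round(p[2]*1000-95,1),"yaw err",y-a-np.pi,"F",Rm@s["force"][:2],s["force"][2])
im=r.capture("scene")[:,:,::-1];im2=r.capture("top")[:,:,::-1]
A=cv2.resize(im[180:330,190:380],(400,316),interpolation=2);B=cv2.resize(im2[135:285,280:420],(400,429),interpolation=2)
o=np.zeros((429,800,3),np.uint8);o[:316,:400]=A;o[:,400:]=B;cv2.imwrite(sys.argv[1],o)
cv2.imwrite(sys.argv[1][:-4]+"_t.png",im2)
E
python3 look.py pics/l1.png
```

```text
4.0 tcp imager mm [-90.5  -2.5] 4.7 yaw err 0.0011507940493165059 F [ 0.54342476 -0.18521024] -0.19262635577601117
```

View pics/l1.png

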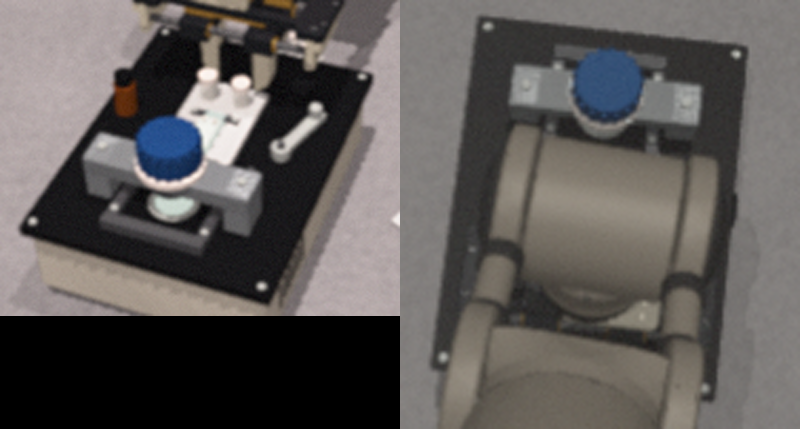

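The carrier is moving straight and square into the mouth, and the top view is hidden by the arm. I'll keep pushing.

Call:
arm_command([
  {"xyz":[-5,0,0],"roll":0},
  {"xyz":[-6,0,0],"roll":0},
  {"xyz":[-6,0,0],"roll":0},
  {"xyz":[-6,0,0],"roll":0},
  {"xyz":[-6,0,0],"roll":0},
  {"xyz":[-6,0,0],"roll":0},
  {"xyz":[-6,0,0],"roll":0},
  {"xyz":[-6,0,0],"roll":0},
  {"xyz":[-6,0,0],"roll":0},
  {"xyz":[-5,0,0],"roll":0},
  {"xyz":[-5,0,0],"roll":0},
  {"xyz":[-4,0,0],"roll":0},
])

```text
time: 5.1
tcp_pos: [0.564, -0.0189, 0.0996]
orientation: [0.056, 0.998, 0.0, -0.0]
force: [-2.6, 1.0, -0.7]
gripper_width: 0.349
grip_force: 1.1
```

Call:
arm_command([
  {"xyz":[-3,0,0],"roll":0},
  {"xyz":[-2,0,0],"roll":0},
  {"xyz":[-1,0,0],"roll":0},
  {"xyz":[0,0,0],"roll":0},
])

```text
time: 5.43
tcp_pos: [0.5696, -0.0196, 0.0997]
orientation: [0.056, 0.998, -0.0, -0.0]
force: [-1.9, 1.3, -0.9]
gripper_width: 0.351
grip_force: 0.8
```

```bash
python3 look.py pics/l2.png
```

```text
5.4333 tcp imager mm [-18.8  -2.3] 4.7 yaw err 0.0012959220973476349 F [-2.05091489  1.03009651] -0.8672094856004222
```

Call:
arm_command([
  {"xyz":[-2,0,0],"roll":0},
  {"xyz":[-2,0,0],"roll":0},
  {"xyz":[-1,0,0],"roll":0},
  {"xyz":[-1,0,0],"roll":0},
])

```text
time: 5.87
tcp_pos: [0.5753, -0.0201, 0.0996]
orientation: [0.056, 0.998, 0.0, -0.0]
force: [-4.9, 2.9, 0.3]
gripper_width: 0.351
grip_force: 2.0
```

Call:
arm_command([
  {"xyz":[-1,0,0],"roll":0},
  {"xyz":[-1,0,0],"roll":0},
  {"xyz":[0,0,0],"roll":0},
])

```text
time: 6.12
tcp_pos: [0.577, -0.0202, 0.0996]
orientation: [0.056, 0.998, 0.0, -0.001]
force: [-4.4, 3.3, 0.1]
gripper_width: 0.352
grip_force: 2.3
```

Call:
arm_command([
  {"xyz":[-1,0,0],"roll":0},
  {"xyz":[-0.5,0,0],"roll":0},
  {"xyz":[0,0,0],"roll":0},
])

```text
time: 6.37
tcp_pos: [0.5774, -0.0201, 0.0995]
orientation: [0.056, 0.998, 0.0, -0.002]
force: [-7.9, 3.7, 2.8]
gripper_width: 0.352
grip_force: 4.2
```

Call:
arm_command([
  {"xyz":[-1,0,0],"roll":0},
  {"xyz":[-1,0,0],"roll":0},
  {"xyz":[0,0,0],"roll":0},
])

```text
time: 6.62
tcp_pos: [0.5777, -0.0201, 0.0993]
orientation: [0.056, 0.998, 0.0, -0.004]
force: [-12.6, 4.0, 6.8]
gripper_width: 0.352
grip_force: 7.1
```

```bash
python3 look.py pics/l3.png
```

```text
6.6167 tcp imager mm [-10.7  -1.8] 4.3 yaw err 0.0018504276870938696 F [-13.0181985    2.50167552] 6.790366265982171
```

View pics/l3.png

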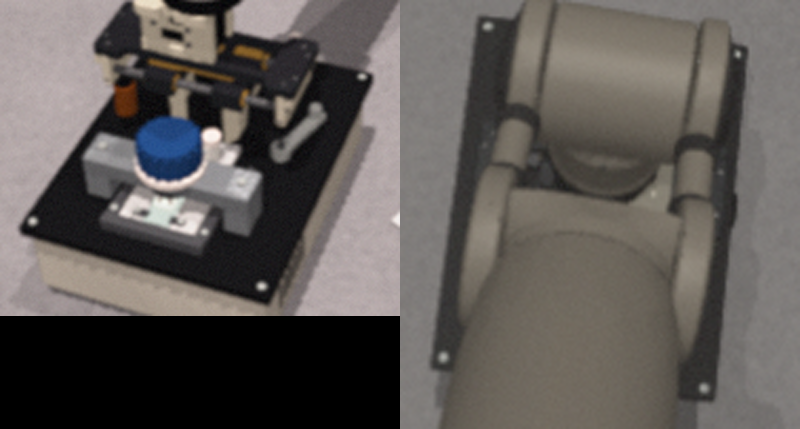

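The picture shows the carrier front against the end-stop bar under the bridge, and the force rises stiffly. The carrier is home. I'll back off, raise the tool, and measure the latch stud.

Call:
arm_command([
  {"xyz":[4,0,0],"roll":0},
  {"xyz":[10,0,0],"roll":0},
  {"xyz":[20,0,0],"roll":0},
  {"xyz":[30,0,0],"roll":0},
  {"xyz":[30,0,-10],"roll":0},
  {"xyz":[30,0,-25],"roll":0},
  {"xyz":[20,0,-30],"roll":0},
  {"xyz":[0,0,-35],"roll":0},
  {"xyz":[0,0,-35],"roll":0},
  {"xyz":[0,0,-30],"roll":0},
  {"xyz":[0,0,0],"roll":0},
], grip=0)

```text
time: 7.63
tcp_pos: [0.4415, -0.0058, 0.2714]
orientation: [0.057, 0.998, -0.001, 0.007]
force: [0.2, -0.1, -0.3]
gripper_width: 0.006
grip_force: 0.0
```

```bash
python3 look.py pics/l4.png; python3 - <<'E'
from h import *
s=r.sense();im=r.capture("wrist")[:,:,::-1];cv2.imwrite("pics/w2.png",im);np.save("w2.npy",np.r_[s["tcp_pos"],s["orientation"]])
a=cv2.imread("pics/l4.png");a[316:,:400]=0;a[316:429,:400]=cv2.resize(im,(800,600))[230:343,200:600];cv2.imwrite("pics/l4b.png",a)
E
```

```text
7.6333 tcp imager mm [-147.6   -3.1] 176.4 yaw err 0.000903389952955358 F [ 0.19561513 -0.08984713] -0.34098130495797696
```

View pics/l4b.png

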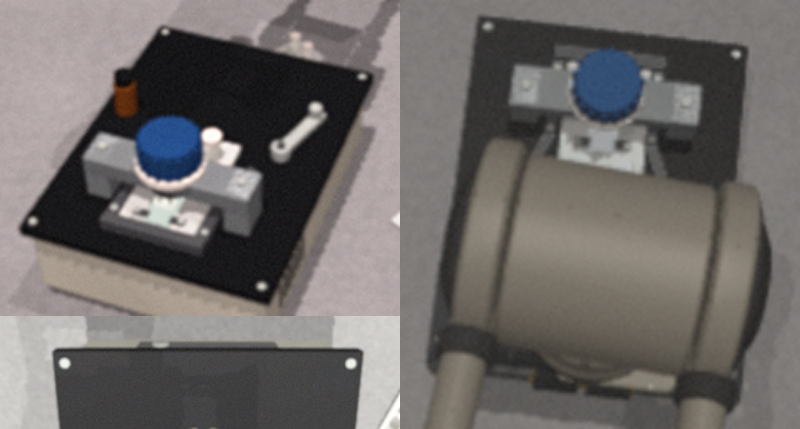

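The carrier is in the channel with its front edge at the stop. The stud top shows at scene (340.6, 230.8).

```bash
python3 - <<'E'
from h import *
cs,ct=cam("scene"),cam("top")
I=np.array([.5885,-.0195]);a=-.1142;Rm=np.array([[np.cos(a),np.sin(a)],[-np.sin(a),np.cos(a)]])
f=lambda P:((P[:,:2]-I)@Rm.T*1000).round(1).tolist()
t=np.array([[114,364],[152,278]])/4+[280,135]
s=np.array([[340.6,230.8],[190+280*.475,180+150*.4747]])
print("tri",tri(ct,t,cs,s).round(4).tolist(),f(tri(ct,t,cs,s)))
for n,c,p in(("scene",cs,s),("top",ct,t)):
    P=np.r_[plane(c,p[:1],.117),plane(c,p[1:],.108)];q=np.array(f(P));d=q[0]-[-8,70];e=q[0]-q[1]
    print(n,q.tolist(),"r,a from known pivot",np.hypot(*d),np.arctan2(-d[0],-d[1]),"from seen pivot",np.hypot(*e),np.arctan2(-e[0],-e[1]))
E
```

```text
tri [[0.5334, 0.074, 0.1151], [0.5882, 0.0516, 0.1044]] [[-65.4, 86.6], [-8.4, 70.6]]
scene [[-63.7, 88.5], [-4.9, 72.2]] r,a from known pivot 58.69190744898312 1.8914692954017367 from seen pivot 61.01745651860622 1.8412168152203523
top [[-65.4, 85.3], [-9.2, 70.0]] r,a from known pivot 59.404124435934584 1.8312902821947987 from seen pivot 58.24542900520178 1.836596636780646
```

```bash
python3 - <<'E' | sed 's/np.float64//g'
from h import *
p,y=pose(r.sense());y=y%(2*np.pi)
W=[(-52,122,100,180-105.4,16),(-52,122,6,180-105.4,6)]
rows(p,y,W)
print()
I=(0.5885,-0.0195,0.095,-0.1142)
for a in np.r_[np.linspace(1.84,0,24)]:
    x=-8-56*np.sin(a)-16*np.cos(a);yy=70-56*np.cos(a)+16*np.sin(a)
    if a==1.84: W=[(x,yy,6,180-np.degrees(a),4)]
    else: W.append((x,yy,6,180-np.degrees(a),1))
c,s=np.cos(I[3]),np.sin(I[3])
p0=np.array([.5885+(c*-52-s*122)/1000,-.0195+(s*-52+c*122)/1000,.101])
rows(p0,I[3]+np.radians(74.6),W)
E
```

```text
[(-6.2), (7.8), (4.4)] 6.59
[(-5.3), (8.5), (4.4)] 6.59
[(-4.2), (9.0), (4.4)] 6.59
[(-3.2), (9.4), (4.4)] 6.59
[(-2.1), (9.7), (4.4)] 6.59
[(-1.0), (9.9), (4.4)] 6.59
[(0.2), (10.0), (4.4)] 6.59
[(1.3), (9.9), (4.4)] 6.59
[(2.5), (9.6), (4.4)] 6.59
[(3.5), (9.3), (4.4)] 6.59
[(4.6), (8.8), (4.4)] 6.59
[(5.6), (8.2), (4.4)] 6.59
[(6.5), (7.6), (4.4)] 6.59
[(7.3), (6.8), (4.4)] 6.59
[(8.0), (5.9), (4.4)] 6.59
[(8.7), (4.9), (4.4)] 6.59
[(0.0), (0.0), (15.7)] 0.0
[(0.0), (0.0), (15.7)] 0.0
[(0.0), (0.0), (15.7)] 0.0
[(0.0), (0.0), (15.7)] 0.0
[(0.0), (0.0), (15.7)] 0.0
[(0.0), (0.0), (15.7)] 0.0

[(-5.6), (0.1), (-0.0)] 0.01
[(-5.6), (0.1), (-0.0)] 0.01
[(-5.6), (0.1), (-0.0)] 0.01
[(-5.6), (0.1), (-0.0)] 0.01
[(-4.5), (-1.1), (-0.0)] -4.58
[(-4.5), (-1.1), (-0.0)] -4.58
[(-4.5), (-1.1), (-0.0)] -4.58
[(-4.5), (-1.1), (-0.0)] -4.58
[(-4.5), (-1.1), (-0.0)] -4.58
[(-4.5), (-1.1), (-0.0)] -4.58
[(-4.5), (-1.1), (-0.0)] -4.58
[(-4.5), (-1.1), (-0.0)] -4.58
[(-4.5), (-1.1), (-0.0)] -4.58
[(-4.5), (-1.1), (-0.0)] -4.58
[(-4.5), (-1.1), (-0.0)] -4.58
[(-4.5), (-1.1), (-0.0)] -4.58
[(-4.5), (-1.1), (-0.0)] -4.58
[(-4.5), (-1.1), (-0.0)] -4.58
[(-4.5), (-1.1), (-0.0)] -4.58
[(-4.5), (-1.1), (-0.0)] -4.58
[(-4.5), (-1.1), (-0.0)] -4.58
[(-4.5), (-1.1), (-0.0)] -4.58
[(-4.5), (-1.1), (-0.0)] -4.58
[(-4.5), (-1.1), (-0.0)] -4.58
[(-4.5), (-1.1), (-0.0)] -4.58
[(-4.5), (-1.1), (-0.0)] -4.58
[(-4.5), (-1.1), (-0.0)] -4.58
```

Call:
arm_command([
  {"xyz":[-6,8,4],"roll":6.6},
  {"xyz":[-5,8.5,4],"roll":6.6},
  {"xyz":[-4,9,4],"roll":6.6},
  {"xyz":[-3,9.5,4],"roll":6.6},
  {"xyz":[-2,9.5,4],"roll":6.6},
  {"xyz":[-1,10,4],"roll":6.6},
  {"xyz":[0,10,4],"roll":6.6},
  {"xyz":[1.5,10,4],"roll":6.6},
  {"xyz":[2.5,9.5,4],"roll":6.6},
  {"xyz":[3.5,9.5,4],"roll":6.6},
  {"xyz":[4.5,9,4],"roll":6.6},
  {"xyz":[5.5,8,4],"roll":6.6},
])

```text
time: 8.78
tcp_pos: [0.5215, 0.0803, 0.2146]
orientation: [0.682, 0.731, -0.001, -0.001]
force: [0.0, -0.4, -0.2]
gripper_width: 0.005
grip_force: 0.0
```

Call:
arm_command([
  {"xyz":[6.5,7.5,4],"roll":6.6},
  {"xyz":[7.5,7,4],"roll":6.6},
  {"xyz":[8,6,4],"roll":6.6},
  {"xyz":[8.5,5,4],"roll":6.6},
  {"xyz":[0,0,20],"roll":0},
  {"xyz":[0,0,20],"roll":0},
  {"xyz":[0,0,20],"roll":0},
  {"xyz":[0,0,20],"roll":0},
  {"xyz":[0,0,12],"roll":0},
  {"xyz":[0,0,0],"roll":0},
])

```text
time: 9.62
tcp_pos: [0.5475, 0.1079, 0.1042]
orientation: [0.829, 0.559, -0.004, -0.002]
force: [-0.9, -0.0, 0.1]
gripper_width: 0.006
grip_force: 0.0
```

```bash
python3 look.py pics/l5.png
```

```text
9.6167 tcp imager mm [-55.2 121.9] 9.2 yaw err -1.8419797110090808 F [-0.86686713 -0.11363473] 0.056484419394757984
```

View pics/l5.png

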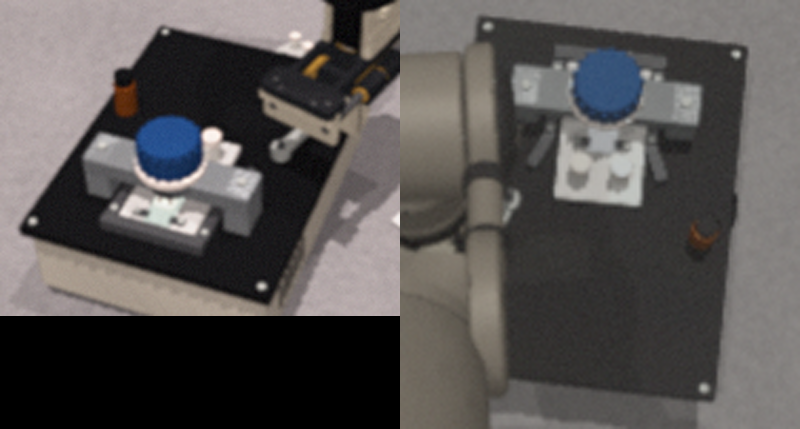

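The top view now shows the seated carrier with rear corners at (555,200) and (641,206), and the fingers outside the latch. I'll check the rear-edge position before closing the latch.

```bash
python3 - <<'E'
from h import *
ct=cam("top");im=cv2.imread("pics/l5_t.png")
I=np.array([.5885,-.0195]);a=-.1142;Rm=np.array([[np.cos(a),np.sin(a)],[-np.sin(a),np.cos(a)]])
t=np.array([[155,200],[241,206]])*[.35,150/429]+[280,135]
print(t,(plane(ct,t,.103)[:,:2]-I)@Rm.T*1000)
# row-wise edge of brightness along a line at mid (between corners) on the rear edge
g=cv2.cvtColor(im,6).astype(float)
for f in(.15,.3,.5,.7,.85):
    x,y=t[0]+(t[1]-t[0])*f;ys=np.arange(y-5,y+6,.1);v=cv2.remap(g.astype(np.float32),np.full_like(ys,x,dtype=np.float32)[None],ys.astype(np.float32)[None],1)[0]
    k=np.argmin(np.gradient(cv2.GaussianBlur(v[None],(21,1),0)[0]));print(f,(plane(ct,[[x,ys[k]]],.099)[0,:2]-I)@Rm.T*1000)
p,y=pose(r.sense())
E
```

```text
[[334.25       204.93006993]
 [364.35       207.02797203]] [[ -4.42683806  31.61351208]
 [ -1.0915141  -40.37104904]]
0.15 [-0.95636724 21.06823039]
0.3 [-0.21057502 10.24829989]
0.5 [-0.52389711 -4.31950932]
0.7 [  0.63740275 -18.71988637]
0.85 [ -0.0855482  -29.68840338]
```

The rear edge is at imager x ≈ 0 and square, so the carrier is home. Next I'll sweep the latch shut.

Call:
arm_command([
  {"xyz":[-5,-1,3],"roll":0},
  {"xyz":[-5,0,0],"roll":0},
  {"xyz":[-5,0,0],"roll":0},
  {"xyz":[-6,-1,0],"roll":0},
  {"xyz":[-4.5,-1,0],"roll":-4.6},
  {"xyz":[-4.5,-1,0],"roll":-4.6},
  {"xyz":[-4.5,-1,0],"roll":-4.6},
  {"xyz":[-4.5,-1,0],"roll":-4.6},
  {"xyz":[-4.5,-1,0],"roll":-4.6},
  {"xyz":[-4.5,-1,0],"roll":-4.6},
  {"xyz":[-4.5,-1,0],"roll":-4.6},
  {"xyz":[-4.5,-1,0],"roll":-4.6},
])

```text
time: 10.72
tcp_pos: [0.5284, 0.0547, 0.1062]
orientation: [0.609, 0.793, 0.0, 0.0]
force: [-1.2, 0.8, 0.5]
gripper_width: 0.008
grip_force: 0.3
```

```bash
python3 look.py pics/l6.png; python3 - <<'E' | sed 's/np.float64//g'
from h import *
p,y=pose(r.sense());a0=np.pi-(y+.1142);print("a",a0);n=14;W=[]
for a in np.linspace(a0,0,n+1)[1:]: W.append((-8-56*np.sin(a)-16*np.cos(a),70-56*np.cos(a)+16*np.sin(a),6,180-np.degrees(a),1))
rows(p,y,W)
E
```

```text
10.7167 tcp imager mm [-68.1  66.8] 11.2 yaw err -1.1959013359475679 F [-1.26995687  0.63577989] 0.5416979399333356
a 1.1997509265213626
[(-7.3), (-0.2), (5.2)] -4.91
[(-4.9), (-1.2), (-0.0)] -4.91
[(-4.9), (-1.2), (-0.0)] -4.91
[(-4.9), (-1.2), (-0.0)] -4.91
[(-4.9), (-1.2), (-0.0)] -4.91
[(-4.9), (-1.2), (-0.0)] -4.91
[(-4.9), (-1.2), (-0.0)] -4.91
[(-4.9), (-1.2), (-0.0)] -4.91
[(-4.9), (-1.2), (-0.0)] -4.91
[(-4.9), (-1.2), (-0.0)] -4.91
[(-4.9), (-1.2), (-0.0)] -4.91
[(-4.9), (-1.2), (-0.0)] -4.91
[(-4.9), (-1.2), (-0.0)] -4.91
[(-4.9), (-1.2), (-0.0)] -4.91
```

View pics/l6.png

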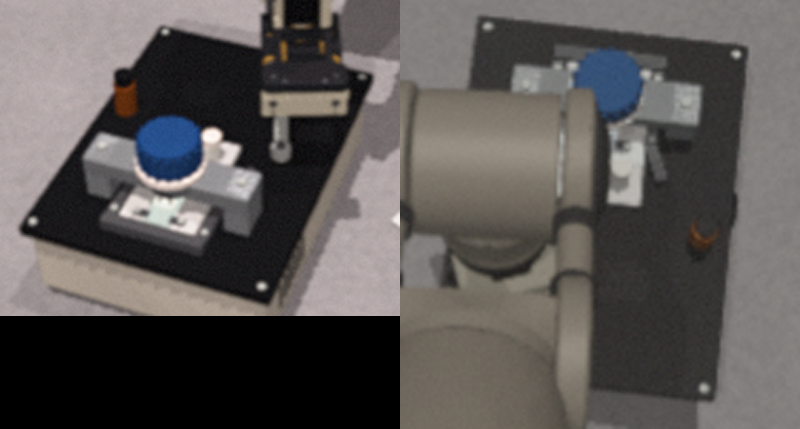

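The latch is moving and is now at about a ≈ 1.2. The tip rose to 11 mm, which still engages the stud (10–22 mm).

Call:
arm_command([
  {"xyz":[-5.5,-1,0],"roll":-4.9},
  {"xyz":[-5,-1,0],"roll":-4.9},
  {"xyz":[-5,-1,0],"roll":-4.9},
  {"xyz":[-5,-1,0],"roll":-4.9},
  {"xyz":[-5,-1,0],"roll":-4.9},
  {"xyz":[-5,-1,0],"roll":-4.9},
  {"xyz":[-5,-1,0],"roll":-4.9},
  {"xyz":[0,0,0],"roll":0},
])

```text
time: 11.48
tcp_pos: [0.5401, 0.0205, 0.1059]
orientation: [0.35, 0.937, -0.0, 0.0]
force: [0.2, 0.0, 0.6]
gripper_width: 0.002
grip_force: 0.0
```

```bash
python3 look.py pics/l7.png; python3 - <<'E' | sed 's/np.float64//g'
from h import *
p,y=pose(r.sense());a0=np.pi-((y+.1142)%6.2832);print("a",a0);n=8;W=[]
for a in np.linspace(a0,0,n+1)[1:]: W.append((-8-56*np.sin(a)-16*np.cos(a),70-56*np.cos(a)+16*np.sin(a),11,180-np.degrees(a),1))
rows(p,y,W)
E
```

```text
11.4833 tcp imager mm [-52.6  34.2] 10.9 yaw err -0.6012181927580791 F [0.23414032 0.04757402] 0.6419667184836387
a 0.6056896331315329
[(-5.2), (-2.7), (-0.1)] -4.34
[(-4.3), (-1.0), (-0.0)] -4.34
[(-4.3), (-1.0), (-0.0)] -4.34
[(-4.3), (-1.0), (-0.0)] -4.34
[(-4.3), (-1.0), (-0.0)] -4.34
[(-4.3), (-1.0), (-0.0)] -4.34
[(-4.3), (-1.0), (-0.0)] -4.34
[(-4.3), (-1.0), (-0.0)] -4.34
```

Call:
arm_command([
  {"xyz":[-5,-2.5,0],"roll":-4.3},
  {"xyz":[-4.5,-1,0],"roll":-4.3},
  {"xyz":[-4.5,-1,0],"roll":-4.3},
  {"xyz":[-4.5,-1,0],"roll":-4.3},
  {"xyz":[-4,-1,0],"roll":-4.3},
  {"xyz":[-4,-1,0],"roll":-4.3},
  {"xyz":[-4,-1,0],"roll":-4.3},
  {"xyz":[-3,-1,0],"roll":-4.4},
  {"xyz":[0,0,0],"roll":0},
])

```text
time: 12.33
tcp_pos: [0.5652, -0.0021, 0.1058]
orientation: [0.057, 0.998, -0.0, 0.0]
force: [-1.0, 0.3, -0.2]
gripper_width: 0.004
grip_force: 0.0
```

Call:
arm_command([
  {"xyz":[-1,0,0],"roll":0},
  {"xyz":[-1,0,0],"roll":0},
  {"xyz":[0,0,0],"roll":0},
])

```text
time: 12.58
tcp_pos: [0.5664, -0.002, 0.1057]
orientation: [0.058, 0.998, -0.0, -0.001]
force: [-2.4, -0.9, 0.8]
gripper_width: 0.005
grip_force: 1.1
```

```bash
python3 look.py pics/l8.png
```

```text
12.5833 tcp imager mm [-24.   14.8] 10.7 yaw err -0.0009908090788535162 F [-2.28722787 -1.21787607] 0.778884684795899
```

Call:
arm_command([
  {"xyz":[-1,0,0],"roll":0},
  {"xyz":[-1,0,0],"roll":0},
  {"xyz":[0,0,0],"roll":0},
])

```text
time: 12.93
tcp_pos: [0.567, -0.0022, 0.1054]
orientation: [0.057, 0.998, 0.0, -0.002]
force: [-7.5, -0.3, 3.5]
gripper_width: 0.001
grip_force: 4.0
```

Call:
arm_command([
  {"xyz":[-1,0,0],"roll":0},
  {"xyz":[-1,0,0],"roll":0},
  {"xyz":[0,0,0],"roll":0},
])

```text
time: 13.18
tcp_pos: [0.5674, -0.0022, 0.1053]
orientation: [0.057, 0.998, 0.0, -0.004]
force: [-13.3, -0.9, 7.5]
gripper_width: 0.002
grip_force: 6.5
```

The force is stiff, so the latch is at its stop. I'll retreat, then check.

Call:
arm_command([
  {"xyz":[4,0,0],"roll":0},
  {"xyz":[10,0,0],"roll":0},
  {"xyz":[20,0,0],"roll":0},
  {"xyz":[30,0,-10],"roll":0},
  {"xyz":[30,0,-20],"roll":0},
  {"xyz":[20,0,-30],"roll":0},
  {"xyz":[0,-30,-30],"roll":0},
  {"xyz":[0,-35,-20],"roll":0},
  {"xyz":[0,-35,-10],"roll":0},
  {"xyz":[0,-35,0],"roll":0},
  {"xyz":[0,-35,0],"roll":0},
  {"xyz":[0,-35,0],"roll":0},
])

```text
time: 14.18
tcp_pos: [0.4347, -0.1947, 0.226]
orientation: [0.057, 0.998, -0.001, 0.001]
force: [1.4, 0.2, -0.0]
gripper_width: 0.004
grip_force: 0.0
```

Call:
arm_command([
  {"xyz":[0,-35,0],"roll":0},
  {"xyz":[0,-35,0],"roll":0},
  {"xyz":[0,-35,0],"roll":0},
  {"xyz":[0,0,0],"roll":0},
  {"xyz":[0,0,0],"roll":0},
])

```text
time: 14.6
tcp_pos: [0.4226, -0.2989, 0.2249]
orientation: [0.058, 0.998, -0.0, 0.0]
force: [1.0, 0.4, 0.3]
gripper_width: 0.005
grip_force: 0.0
```

```bash
python3 look.py pics/l9.png
```

```text
14.6 tcp imager mm [-133.  -296.5] 129.9 yaw err -0.002413021359829237 F [0.95186691 0.48825878] 0.31418255576978554
```

View pics/l9.png

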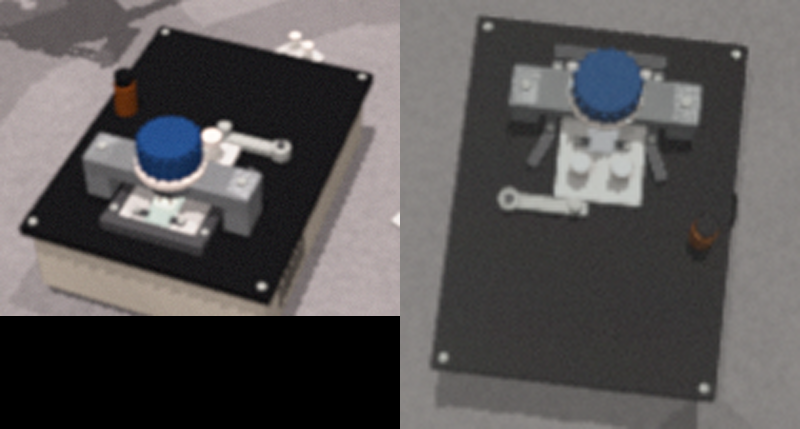

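The latch lies straight across behind the carrier, from (508,199) to (578,208) and parallel to the deck edge. The arm is clear and the vial is untouched.

```bash
python3 -c "
from bench import r
print(r.finish_job())"
```

```text
the job is handed in; nothing more can be done
None
```

The carrier is home against the end stop, the latch is shut behind it, and the job was handed in at about 15 s of the 54 s limit; no verdict came back.

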